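Swap the lens barrel in the sprung V-block and hold it seated

TASK

The black lens barrel is lying in the steel V-block, but the brass one is the one to be inspected: lay the black barrel back in an empty groove of the wooden rack, and lay the brass barrel from the rack lengthwise and centred in the V-block. Then press the brass barrel straight down so that it bears on both flanks of the V and the sprung block sinks by about half of its travel or more, and finish like that, still holding it pressed down. Leave the silver barrel and the other things on the bench where they are.

Things in the scene. Friction and masses are not known exactly. Their poses are not given: they have to be found in the camera images.
- barrel_brass: Brass lens barrel, a closed tube 30 mm in diameter and 104 mm long with a glass face at each end and a 30 mm long band of fine knurling round its middle (look only, the grip is 30 mm wide there too); 0.1 to 0.21 kg; origin at mid-length on the axis, x axis along the barrel (both ends alike). At the start it lies in one of the grooves of the rack.
- barrel_black: Black lens barrel, a closed tube 30 mm in diameter and 104 mm long with a glass face at each end and a 30 mm long band of fine knurling round its middle (look only, the grip is 30 mm wide there too); 0.1 to 0.21 kg; origin at mid-length on the axis, x axis along the barrel (both ends alike). At the start it lies in the V-block.
- barrel_silver: Silver (aluminium) lens barrel, a closed tube 30 mm in diameter and 104 mm long with a glass face at each end and a 30 mm long band of fine knurling round its middle (look only, the grip is 30 mm wide there too); 0.1 to 0.21 kg; origin at mid-length on the axis, x axis along the barrel (both ends alike). It lies in another groove of the rack and stays there.
- v_base: Grey base plate of the V-block, 130 (x) x 84 (y) x 12 mm, bolted to the bench; origin at the centre of its underside on the bench, x axis along the V, z up. The sprung saddle above it is a plate 96 (x) x 56 (y) x 8 mm.
- v_axis (a point): Middle of a seated barrel's axis in the V-block: x along the V, y across it, z up; 68 mm above the bench at rest, sinks with the saddle. Two 90 degree steel V supports, each 18 mm along x, 54 mm wide, tops 3 mm below this point, stand 36 mm before and behind it; the 54 mm space between them is free for fingers down to the saddle plate, whose top is 34 mm below this point.
- v_saddle (a joint): How far the saddle with the V is pressed straight down on its springs, m: 0 at rest at the upper stop, 0.008 at the lower stop. It starts to sink under 2 to 4 N of push on a barrel lying in it, takes 1 N more for each millimetre, and springs back when let go.
- flank_left: The two sloping faces of the V on its +y side; a fixed part of the saddle, origin at the middle of the saddle plate's top. A sideways drag across the V of more than about half the downward push takes the load off one flank.
- flank_right: The two sloping faces of the V on its -y side; a fixed part of the saddle, origin at the middle of the saddle plate's top. A sideways drag across the V of more than about half the downward push takes the load off one flank.
- rack: Wooden rack fixed to the bench: a board 104 (x) x 236 (y) x 10 mm, origin at the centre of its underside. Two notched rails, 14 mm thick along x, stand 36 mm either side of the middle (58 mm free between them for fingers, down to the board), tops 40 mm above the bench. Three 90 degree V notches 72 mm apart along y make three grooves along x.
- groove_0 (a point): Where the middle of a barrel's axis lies in the rack's groove at its -y end: -72 mm along the rack's y axis and 44 mm above the bench, axes as the rack's. Empty at the start.
- groove_1 (a point): Where the middle of a barrel's axis lies in the rack's middle groove: 0 mm along the rack's y axis and 44 mm above the bench, axes as the rack's. Holds the brass or the silver barrel at the start.
- groove_2 (a point): Where the middle of a barrel's axis lies in the rack's groove at its +y end: 72 mm along the rack's y axis and 44 mm above the bench, axes as the rack's. Holds the brass or the silver barrel at the start.
- tweezers: Steel tweezers, 14x126x9 mm. Bystander, loose, to be left alone; origin at the centre of its underside.
- wax_lump: Lump of yellow wax, 28x34x16 mm. Bystander, loose, to be left alone; origin at the centre of its underside.
- spool_red: Spool of red thread standing on end, 40 mm across, 40 mm high. Bystander, loose, to be left alone; origin at the centre of its underside.
- dapping_cube: Steel cube of 45 mm with round hollows. Bystander, loose, to be left alone; origin at the centre of its underside.
There are look-alikes about, which are no part of the job. There is more than one size of the barrel_black; the one meant has the size given above.

How it is judged:
On the way, in this order (a step that is already met when the one before it is completed fails the run):
1. the black barrel has been lifted out of the V-block and is clear of it (distance between barrel_black and v_axis above 0.08 m), for 0.2 s.
2. the brass barrel lies seated in the V-block (x of barrel_brass in the frame of v_axis between -0.015 and 0.015 m and y of barrel_brass in the frame of v_axis between -0.003 and 0.003 m and z of barrel_brass in the frame of v_axis between -0.003 and 0.003 m and angle between the x axis of barrel_brass and the x axis of v_axis, either way round below 0.06 rad), for 0.2 s.
At the end, for the whole second after the job is handed in: Brass barrel in the V (15 mm along, 3 mm across and in height, 0.06 rad), over 2 N on each flank, saddle down over 3 mm, gripper bearing on it with over 2.5 N. Black barrel let go, at rest in a rack groove (15 mm along, 4 across, 3 in height, 0.06 rad); silver barrel still in the rack (all of step 2 and value of joint v_saddle above 0.003 m and contact force between barrel_brass and flank_left above 2 N and contact force between barrel_brass and flank_right above 2 N and contact force between the fingers and barrel_brass above 2.5 N and linear speed of each of barrel_brass, barrel_black below 0.01 m/s and ((x of barrel_black in the frame of groove_0 between -0.015 and 0.015 m and y of barrel_black in the frame of groove_0 between -0.004 and 0.004 m and z of barrel_black in the frame of groove_0 between -0.003 and 0.003 m) or (x of barrel_black in the frame of groove_1 between -0.015 and 0.015 m and y of barrel_black in the frame of groove_1 between -0.004 and 0.004 m and z of barrel_black in the frame of groove_1 between -0.003 and 0.003 m) or (x of barrel_black in the frame of groove_2 between -0.015 and 0.015 m and y of barrel_black in the frame of groove_2 between -0.004 and 0.004 m and z of barrel_black in the frame of groove_2 between -0.003 and 0.003 m)) and angle between the x axis of each of barrel_black, barrel_silver and the x axis of rack, either way round below 0.06 rad and not (contact force between the arm and barrel_black above 0.1 N) and not (contact force between the fingers and barrel_black above 0.1 N) and ((x of barrel_silver in the frame of groove_0 between -0.015 and 0.015 m and y of barrel_silver in the frame of groove_0 between -0.004 and 0.004 m and z of barrel_silver in the frame of groove_0 between -0.003 and 0.003 m) or (x of barrel_silver in the frame of groove_1 between -0.015 and 0.015 m and y of barrel_silver in the frame of groove_1 between -0.004 and 0.004 m and z of barrel_silver in the frame of groove_1 between -0.003 and 0.003 m) or (x of barrel_silver in the frame of groove_2 between -0.015 and 0.015 m and y of barrel_silver in the frame of groove_2 between -0.004 and 0.004 m and z of barrel_silver in the frame of groove_2 between -0.003 and 0.003 m))); the arm keeps its last pose, push and grip.
It fails at once if the silver barrel is moved by more than 15 mm (distance of barrel_silver from where it was at the start of the episode above 0.015 m).
It fails at once if a bystander is moved by more than 25 mm (distance of any of spool_red, dapping_cube, tweezers, wax_lump from where it was at the start of the episode above 0.025 m).
It also fails if it takes over 61 s, if anything falls off the work surface, if the arm or the gripper's body presses on something with over 40 N, if the wrist force passes 120 N, or if a joint passes its speed limit or range.

ROBOT

A 6-joint arm with a two-finger parallel gripper is mounted at the origin on a cart in front of the work surface, level with it; the furniture and walls round the work are solid. World frame = base frame: x ahead of the robot, y to its left, z up, the work surface at z = 0. Lengths are in m, angles in rad, forces in N, time in s.
With the tool pointing down it reaches from about 0.35 to 0.975 m from the base axis. Payload 4.9 kg.
Tool frame: the origin (TCP) lies where the fingers leave the gripper's body, on its centre line; the fingertips stand 73 mm ahead of it and the grasp point (between the pads) lies 54 mm ahead of it; z points along the fingers, y is the direction in which the jaws open and shut (so a half turn about z gives the same grasp; the last joint's range is limited). The gripper opens to 85 mm and grips with 20 to 120 N. Pads are 22 mm wide; open, the fingers measure 114 mm over their backs; the gripper's body (76 mm by 85 mm) begins 54 mm behind the grasp point. The pads swing forward as they close: fully open they stand 13 mm farther back than shut.
Start: joints at [-1.249, 0.053, 1.613, -0, 1.476, -0.119], TCP at [0.267, -0.565, 0.304] pointing down, gripper open.
Joint ranges: [-3.01, 3.01], [-1.01, 2.22], [0.06, 2.58], [-1.02, 4.17], [0.09, 2.62], [-3.14, 3.14]. Speed limits (rad/s): [2.57, 2.57, 3.14, 3.14, 3.14, 3.14].

INTERFACE

Orientations are given as a 3x3 rotation matrix whose columns are the frame's x, y, z axes.
In Python, from cell import ctrl gives the robot as it stands.
- The arm moves only by the shell command python3 -m inch 'ROWS'. ROWS is JSON, a list that holds one entry, the list of rows, each a list of 5 numbers: the shift along the tool's x, y, z in mm, then the turn about the tool's z in degrees, then the opening, from 0 (shut) to 1 (fully open). A call has 1 to 20 rows; each row is the pose to reach, as a shift and turn from the pose measured when the call began, along the tool's axes at that moment; what a row does not reach only later rows make up. A row lasts 1/12 s, in which the tool goes at most 41.7 mm and 7.16 degrees, less where a joint would pass 70% of its speed; a pose out of reach is approached as far as the arm can. A call with a gripper value outside its range is refused whole. The fingers move at their own pace and stop on an object; the grip force is fixed at half the most. Time passes only in rows, so rows that repeat a pose let the fingers close. It gives the time, the measured TCP pose, the force and the opening at its end, in the units of the state.
- ctrl.state(): the state, without advancing time (a new reading comes with each control period).
- ctrl.grab_frame(name): name is "side" or "top"; returns (picture, depth): 384x512x3 uint8, red, green, blue; 384x512 float32, m along the optical axis (not along the pixel's ray), 0 where there is no reading.
- ctrl.camera_params(name): a dict with "K" (3x3 intrinsics, pixels), "cam_to_world" (4x4, takes a point from camera to world coordinates). Camera axes: x right, y down, z forward; pixel columns grow to the right and rows downward; lengths in m; the calibration is good to about 2 mm. A picture is of the moment at which its call begins. camera_params takes no time and is no camera call.
- ctrl.sign_off(): hands the job in, once; it reports no verdict.
The state is a dict: "time": time; "joints": joint angles; "joint_velocities": joint speeds; "joint_torque": joint torques, N m; "eef_pos": TCP position; "tool_rot": TCP orientation; "wrist_force": force on the tool from outside, world axes, zero at the start; "wrist_torque": the same for the moment, N m; "opening": finger opening in m.
Only numpy, scipy, OpenCV 4.12 (cv2) and the standard library are available. Lean on these libraries where they do the work, as an engineer would, in place of code of your own. Each camera call takes 0.05 s, during which the arm holds its last target.

## Working session

There is one attempt and no reset: what is moved stays moved. The work goes in short steps, Python scripts to look and compute and a shell command to move; the robot and the scene stay as the last step left them, time stands still between calls to the robot, and variables do not carry over. Pictures are saved under pics/ and viewed, and the job is handed in when it is done.

```bash
ls; mkdir -p pics
python3 - <<'E'
from cell import ctrl
import cv2,numpy as np
s=ctrl.state()
for k in s: print(k,np.round(s[k],3).tolist())
for n in("side","top"):
    p,d=ctrl.grab_frame(n); cv2.imwrite(f"pics/{n}0.png",p[:,:,::-1]); np.save(f"pics/{n}0.npy",d)
    c=ctrl.camera_params(n); print(n,np.round(c["K"],1).tolist(),np.round(c["cam_to_world"],3).tolist())
E
```

```text
pics
time 0.0
joints [-1.249, 0.053, 1.614, -0.0, 1.476, -0.119]
joint_velocities [0.001, -0.001, -0.0, -0.0, 0.0, -0.0]
joint_torque [0.002, -39.366, -37.018, -0.0, 0.007, 0.0]
eef_pos [0.266, -0.565, 0.303]
tool_rot [[0.904, 0.427, -0.001], [0.427, -0.904, 0.002], [0.0, -0.002, -1.0]]
wrist_force [-0.643, 0.016, 0.202]
wrist_torque [-0.027, -0.007, 0.027]
opening 0.085
side [[430.7, 0.0, 256.0], [0.0, 430.7, 189.9], [0.0, 0.0, 1.0]] [[0.996, -0.041, 0.077, 0.479], [-0.087, -0.555, 0.828, -0.975], [0.008, -0.831, -0.556, 0.691], [0.0, 0.0, 0.0, 1.0]]
top [[490.5, 0.0, 254.5], [0.0, 490.5, 193.4], [0.0, 0.0, 1.0]] [[0.027, -0.992, 0.127, 0.362], [-1.0, -0.028, -0.005, -0.039], [0.009, -0.126, -0.992, 1.661], [0.0, 0.0, 0.0, 1.0]]
```

View pics/top0.png

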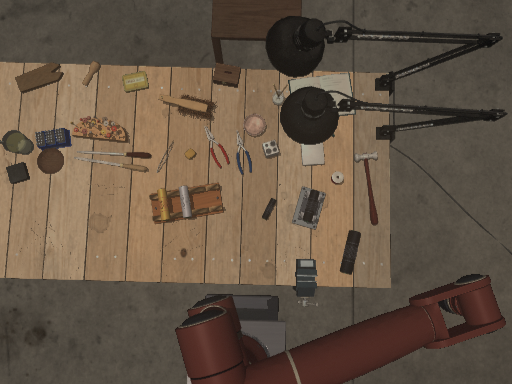

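View pics/side0.png

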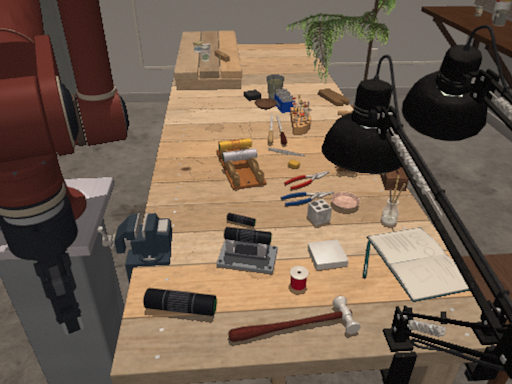

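```bash
cat > h.py <<'E'
from cell import ctrl
import cv2,numpy as np
def pts(n,d):
    c=ctrl.camera_params(n);K=c["K"];T=np.array(c["cam_to_world"])
    v,u=np.mgrid[0:384,0:512]
    P=np.stack([(u-K[0][2])/K[0][0]*d,(v-K[1][2])/K[1][1]*d,d],-1)
    return P@T[:3,:3].T+T[:3,3]
def cast(n,uv,z):
    c=ctrl.camera_params(n);K=np.array(c["K"]);T=np.array(c["cam_to_world"])
    r=T[:3,:3]@np.linalg.solve(K,[uv[0],uv[1],1]);o=T[:3,3]
    return o+r*(z-o[2])/r[2]
def proj(n,p):
    c=ctrl.camera_params(n);K=np.array(c["K"]);T=np.array(c["cam_to_world"])
    q=K@(T[:3,:3].T@(np.array(p)-T[:3,3]));return q[:2]/q[2]
E
python3 - <<'E'
from h import *
for n,r1,r2 in(("top",(140,175,90,60),(275,175,90,60)),("side",(205,130,80,64),(205,205,110,74))):
    im=cv2.imread(f"pics/{n}0.png")
    o=[]
    for x,y,w,h in(r1,r2):
        o.append(cv2.resize(im[y:y+h,x:x+w],(400,int(400*h/w)),interpolation=cv2.INTER_NEAREST))
    H=max(a.shape[0] for a in o); o=[np.pad(a,((0,H-a.shape[0]),(0,0),(0,0))) for a in o]
    cv2.imwrite(f"pics/{n}z.png",np.hstack(o))
    P=pts(n,np.load(f"pics/{n}0.npy"))
    print(n)
    for uv in ((165,204),(185,201),(205,200),(310,207),(310,120)) if n=="top" else ((235,145),(240,156),(244,175),(247,236),(240,219),(378,120)):
        print(uv,P[uv[1],uv[0]].round(3))
E
```

```text
top
(165, 204) [0.524 0.246 0.052]
(185, 201) [0.535 0.18  0.058]
(205, 200) [0.546 0.119 0.012]
(310, 207) [ 0.524 -0.228  0.081]
(310, 120) [ 0.743 -0.195  0.33 ]
side
(235, 145) [0.523 0.238 0.05 ]
(240, 156) [0.535 0.17  0.048]
(244, 175) [0.544 0.118 0.012]
(247, 236) [ 0.528 -0.244  0.078]
(240, 219) [ 0.52  -0.101  0.016]
(378, 120) [ 0.766 -0.275  0.363]
```

View pics/topz.png

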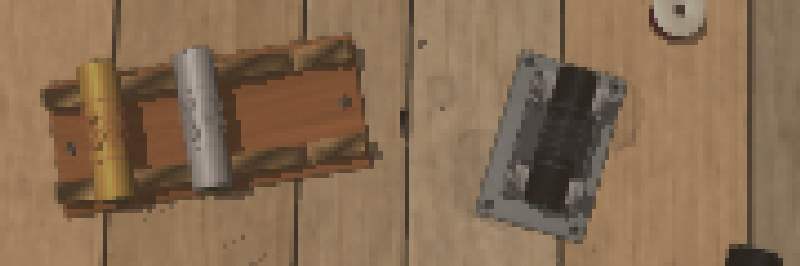

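View pics/sidez.png

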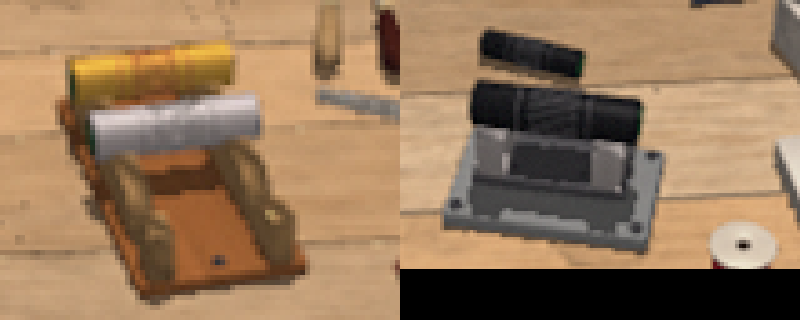

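```bash
cat > m.py <<'E'
from h import *
def rect(xy):
    r=cv2.minAreaRect(xy.astype(np.float32)*1000); (c,(w,h),a)=r
    if w<h: w,h,a=h,w,a+90
    return np.round(c,1),round(w,1),round(h,1),round((a+90)%180-90,1)
def run(t):
  for n in("top","side"):
    im=cv2.imread(f"pics/{n}{t}.png");d=np.load(f"pics/{n}{t}.npy");P=pts(n,d)
    hsv=cv2.cvtColor(im,cv2.COLOR_BGR2HSV);H,S,V=[hsv[...,i].astype(int) for i in range(3)]
    X,Y,Z=P[...,0],P[...,1],P[...,2]
    rk=(abs(X-.54)<.12)&(abs(Y-.18)<.16); vb=(abs(X-.52)<.12)&(abs(Y+.23)<.12)
    M={"brass":rk&(H>18)&(H<32)&(S>150)&(V>110)&(Z>.035),"silver":rk&(S<60)&(Z>.035),
     "black":vb&(Z>.058)&(V<75)&(S<120),"base":vb&(S<60)&(Z>.004)&(Z<.1)}
    M["rack"]=rk&(Z>.004)&(Z<.07)
    for k,m in M.items():
        m=cv2.morphologyEx(m.astype(np.uint8),cv2.MORPH_OPEN,np.ones((2,2),np.uint8))
        nn,l,st,_=cv2.connectedComponentsWithStats(m)
        if nn<2: print(n,k,"none");continue
        i=1+st[1:,4].argmax();m=l==i
        print(n,k,"px",m.sum(),"cent",P[m].mean(0).round(4),"zmax",Z[m].max().round(3),"rect",*rect(P[m][:,:2]),"uvbox",st[i][:4])
E
python3 -c "
from m import *
run(0)"
```

```text
top brass none
top silver px 266 cent [0.5302 0.1756 0.0713] zmax 1.661 rect [450.8 100.3] 321.1 75.0 44.3 uvbox [180 187  13  32]
top black px 297 cent [ 0.5256 -0.2333  0.0807] zmax 1.661 rect [ 454.6 -170.4] 314.2 70.6 -42.3 uvbox [304 191  16  32]
top base px 758 cent [ 0.5221 -0.2292  0.0369] zmax 1.661 rect [ 455.6 -182.2] 321.2 119.4 -36.5 uvbox [293 188  33  42]
top rack px 2132 cent [0.5298 0.1785 0.0312] zmax 1.661 rect [512.  119.4] 389.5 195.2 73.1 uvbox [149 184  76  41]
side brass px 58 cent [0.4894 0.2362 0.0493] zmax 0.06 rect [489.5 236.1] 26.7 14.4 13.3 uvbox [220 143   9   7]
side silver px 302 cent [0.5368 0.1691 0.0503] zmax 0.691 rect [ 489.  -337.8] 1270.9 99.8 84.6 uvbox [224 150  34  13]
side black px 545 cent [ 0.5302 -0.2434  0.0767] zmax 0.691 rect [ 485.6 -556.4] 831.3 102.7 82.0 uvbox [225 228  47  17]
side base px 1998 cent [ 0.5302 -0.252   0.0388] zmax 0.691 rect [ 475.8 -576.3] 786.8 132.6 80.9 uvbox [218 229  60  45]
side rack px 1713 cent [0.5359 0.1525 0.0326] zmax 0.691 rect [ 541.7 -305.7] 1337.4 140.7 -89.4 uvbox [217 139  50  50]
```

```bash
sed -i 's/m=l==i$/m=(l==i)\&(d>0.1)/; s/(H>18)&(H<32)&(S>150)&(V>110)/(H>15)\&(H<35)\&(S>120)\&(V>60)/' m.py
python3 - <<'E'
from m import *
im=cv2.imread("pics/top0.png");h=cv2.cvtColor(im,cv2.COLOR_BGR2HSV)
print(h[195:212:5,160:170:3].tolist());run(0)
E
```

```text
[[[19, 151, 171], [18, 153, 145], [17, 137, 84], [14, 106, 70]], [[16, 150, 151], [16, 152, 161], [12, 143, 105], [12, 133, 75]], [[16, 151, 144], [16, 139, 119], [12, 143, 114], [12, 138, 76]], [[18, 152, 138], [18, 140, 171], [14, 148, 131], [12, 129, 71]]]
top brass px 103 cent [0.5527 0.2552 0.0548] zmax 0.067 rect [551.5 255.9] 48.7 28.6 24.6 uvbox [158 189  10  14]
top silver px 263 cent [0.5322 0.1781 0.0531] zmax 0.07 rect [532.6 179.2] 99.8 27.0 10.3 uvbox [180 187  13  32]
top black px 296 cent [ 0.5262 -0.2339  0.0754] zmax 0.091 rect [ 530.7 -237. ] 109.6 35.4 -13.9 uvbox [304 191  16  32]
top base px 757 cent [ 0.5223 -0.2295  0.0347] zmax 0.091 rect [ 527.1 -235.1] 128.6 84.7 -14.6 uvbox [293 188  33  42]
top rack px 2128 cent [0.5301 0.1789 0.0281] zmax 0.07 rect [534.3 183.4] 247.4 112.4 -79.7 uvbox [149 184  76  41]
side brass px 119 cent [0.4943 0.2378 0.0478] zmax 0.061 rect [493.3 231.9] 112.5 40.9 89.0 uvbox [219 141  14  12]
side silver px 300 cent [0.5372 0.1767 0.046 ] zmax 0.062 rect [561.3 205. ] 169.6 70.3 46.0 uvbox [224 150  34  13]
side black px 542 cent [ 0.5304 -0.2394  0.0733] zmax 0.086 rect [ 555.6 -222.3] 139.7 78.8 32.0 uvbox [225 228  47  17]
side base px 1989 cent [ 0.5304 -0.2487  0.0359] zmax 0.086 rect [ 531.9 -228.1] 128.1 92.9 -14.3 uvbox [218 229  60  45]
side rack px 1704 cent [0.5362 0.1585 0.0291] zmax 0.062 rect [540.1 209. ] 292.3 132.9 -81.4 uvbox [217 139  50  50]
```

```bash
cat > m2.py <<'E'
from h import *
def sil(n,im,box,f,z,name,L=None):
    x,y,w,h=box
    hsv=cv2.cvtColor(im,cv2.COLOR_BGR2HSV).astype(int)
    m=np.zeros(im.shape[:2],np.uint8);m[y:y+h,x:x+w]=f(hsv)[y:y+h,x:x+w]
    m=cv2.morphologyEx(m,cv2.MORPH_CLOSE,np.ones((3,3),np.uint8))
    cs,_=cv2.findContours(m,cv2.RETR_EXTERNAL,cv2.CHAIN_APPROX_NONE)
    if not cs: print(n,name,"none");return
    c=max(cs,key=cv2.contourArea);r=cv2.minAreaRect(c);b=cv2.boxPoints(r)
    # long axis ends
    e=np.linalg.norm(b[0]-b[1]),np.linalg.norm(b[1]-b[2])
    a0,a1=((b[1]+b[2])/2,(b[3]+b[0])/2) if e[0]>e[1] else ((b[0]+b[1])/2,(b[2]+b[3])/2)
    A,B=cast(n,a0,z),cast(n,a1,z); C=cast(n,r[0],z); dlt=A-B
    yaw=np.degrees(np.arctan2(dlt[1],dlt[0]));yaw=(yaw+90)%180-90
    print(n,name,"px",np.round(r[0],1),"rect",np.round(sorted(e),1),"C",(C*1000).round(1),"len",round(np.linalg.norm(dlt)*1000,1),"yaw",round(yaw,1))
    return m
brassf=lambda h:(h[...,0]>14)&(h[...,0]<30)&(h[...,1]>125)&(h[...,2]>95)
silf=lambda h:(h[...,1]<45)&(h[...,2]>70)
blkf=lambda h:(h[...,2]<58)
grf=lambda h:(h[...,1]<62)
E
python3 - <<'E'
from m2 import *
t=cv2.imread("pics/top0.png");s=cv2.imread("pics/side0.png")
o=[]
o.append(sil("top",t,(152,180,22,45),brassf,.044,"brass"))
o.append(sil("top",t,(176,180,20,45),silf,.044,"silver"))
o.append(sil("top",t,(285,182,50,55),blkf,.068,"black"))
o.append(sil("top",t,(285,182,50,55),grf,.009,"base"))
o.append(sil("side",s,(212,136,45,17),lambda h:(h[...,0]>17)&(h[...,0]<33)&(h[...,1]>150),.044,"brass"))
o.append(sil("side",s,(218,146,45,20),lambda h:(h[...,1]<50),.044,"silver"))
o.append(sil("side",s,(221,225,55,22),lambda h:h[...,2]<58,.068,"black"))
T=o[0]|o[1]|o[2];T2=o[3];S=o[4]|o[5]|o[6]
a=np.vstack([np.hstack([t[170:240,145:345]*1,]),np.dstack([T[170:240,145:345]*255,T2[170:240,145:345]*255,T[170:240,145:345]*0])])
b=np.hstack([s[130:270,205:285],np.dstack([S*255]*3)[130:270,205:285]])
cv2.imwrite("pics/mk.png",np.hstack([cv2.resize(a,None,fx=2,fy=2,interpolation=0),cv2.resize(b,None,fx=2,fy=2,interpolation=0)]))
E
```

```text
top brass px [162.7 203.9] rect [ 8.1 31.7] C [525.  255.5  44. ] len 105.8 yaw 10.6
top silver px [184.9 201.1] rect [ 8.5 31.1] C [536.4 182.7  44. ] len 103.8 yaw 11.9
top black px [311.5 206. ] rect [11.1 32.1] C [ 529.1 -234.4   68. ] len 105.9 yaw -15.1
top base px [308.4 207.5] rect [24.7 38. ] C [ 530.  -231.3    9. ] len 129.9 yaw -15.1
side brass px [225.  145.5] rect [ 9. 12.] C [491.7 248.4  44. ] len 38.2 yaw -4.1
side silver px [239.7 154.5] rect [ 9.3 33.5] C [535.1 186.2  44. ] len 105.3 yaw 10.9
side black px [247.2 235.7] rect [12.4 46.5] C [ 529.2 -230.9   68. ] len 105.5 yaw -14.7
```

View pics/mk.png

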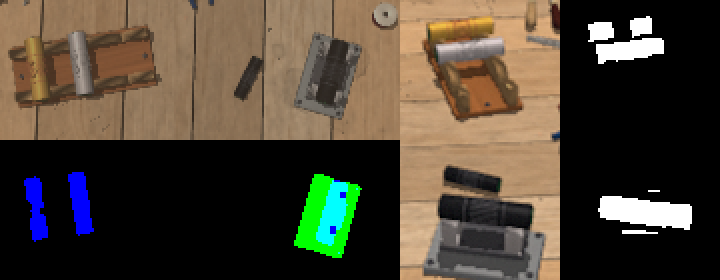

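```bash
cat > go.py <<'E'
from h import *
import sys
def shift(x,y,z,yaw):
    s=ctrl.state();R=np.array(s["tool_rot"]);p=np.array(s["eef_pos"])
    d=R.T@(np.array([x,y,z])-p)*1000
    cur=np.degrees(np.arctan2(R[1,0],R[0,0]));t=(cur-yaw+90)%180-90
    print("t",round(s["time"],2),"pos",p.round(4),"yaw",cur.round(1),"tilt",R[:,2].round(3),"F",np.round(s["wrist_force"],2),"open",round(s["opening"],4),"j6",round(s["joints"][5],2))
    print("shift",d.round(1),"turn",t.round(1))
shift(*map(float,sys.argv[1:5]))
E
python3 go.py .529 -.2325 .24 -15
python3 - <<'E'
from h import *
P=pts("top",np.load("pics/top0.npy"));
X,Y,Z=P[...,0],P[...,1],P[...,2]
for a,b,c,d in((.3,.45,-.35,-.1),(.45,.6,-.35,-.12),(.6,.9,-.35,0),(.6,.9,0,.3)):
    m=(X>a)&(X<b)&(Y>c)&(Y<d)&(np.load("pics/top0.npy")>.1);print(a,b,c,d,np.percentile(Z[m],[95,99.5]).round(3))
E
```

```text
t 0.1 pos [ 0.2665 -0.5648  0.3028] yaw 25.3 tilt [-0.001  0.002 -1.   ] F [-0.56  0.28  0.71] open 0.0854 j6 -0.12
shift [ 379.2 -188.5   63.2] turn 40.3
0.3 0.45 -0.35 -0.1 [0.103 0.114]
0.45 0.6 -0.35 -0.12 [0.081 0.088]
0.6 0.9 -0.35 0 [0.396 0.45 ]
0.6 0.9 0 0.3 [0.031 0.041]
```

```bash
python3 -m inch '[[[40,-20,6,4,1],[80,-40,13,8,1],[120,-60,20,13,1],[160,-80,27,17,1],[200,-100,34,21,1],[240,-120,40,26,1],[280,-140,47,30,1],[320,-160,54,34,1],[350,-175,59,38,1],[370,-185,63,40,1],[379,-188,63,40.3,1],[379.2,-188.5,63.2,40.3,1],[379.2,-188.5,63.2,40.3,1],[379.2,-188.5,63.2,40.3,1]]]'; python3 go.py .529 -.2325 .124 -15
python3 - <<'E'
from h import *
for n in("top","side"):
    p,d=ctrl.grab_frame(n); cv2.imwrite(f"pics/{n}1.png",p[:,:,::-1]);
    x,y=(200,80) if n=="top" else (130,80)
    cv2.imwrite(f"pics/{n}1z.png",cv2.resize(p[y:y+200,x:x+266,::-1],None,fx=2,fy=2))
E
python3 -c "
import cv2,numpy as np
cv2.imwrite('pics/c1.png',cv2.resize(np.hstack([cv2.imread('pics/top1z.png'),cv2.imread('pics/side1z.png')]),(798,300)))"
```

```text
time: 1.27
eef_pos: [0.5285, -0.2331, 0.2399]
tool_rot: [[0.966, -0.26, -0.001], [-0.26, -0.966, 0.002], [-0.001, -0.001, -1.0]]
wrist_force: [-0.3, -0.5, -0.1]
opening: 0.0853
t 1.27 pos [ 0.5285 -0.2331  0.2399] yaw -15.1 tilt [-0.001  0.002 -1.   ] F [-0.29 -0.52 -0.09] open 0.0853 j6 1.29
shift [  0.5  -0.6 115.9] turn -0.1
```

View pics/c1.png

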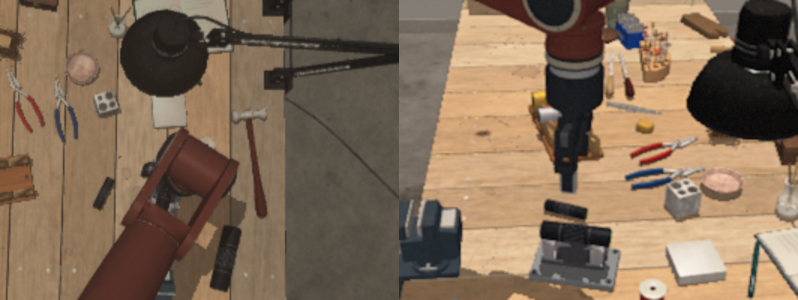

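```bash
python3 -m inch '[[[0,0,30,0,1],[0.5,-0.6,60,0,1],[0.5,-0.6,90,0,1],[0.5,-0.6,110,0,1],[0.5,-0.6,118,0,1],[0.5,-0.6,120,0,1],[0.5,-0.6,120,0,1]]]'; python3 go.py .529 -.2325 .12 -15
python3 - <<'E'
from h import *
p,d=ctrl.grab_frame("side"); cv2.imwrite("pics/s2.png",cv2.resize(p[150:290,170:330,::-1],None,fx=4,fy=4))
E
```

```text
time: 1.95
eef_pos: [0.5288, -0.2338, 0.1206]
tool_rot: [[0.965, -0.262, -0.0], [-0.262, -0.965, 0.001], [-0.001, -0.001, -1.0]]
wrist_force: [0.6, -0.8, -0.1]
opening: 0.0851
t 1.95 pos [ 0.5288 -0.2338  0.1206] yaw -15.2 tilt [-0.     0.001 -1.   ] F [ 0.57 -0.76 -0.09] open 0.0851 j6 1.29
shift [-0.2 -1.3  0.6] turn -0.2
```

View pics/s2.png

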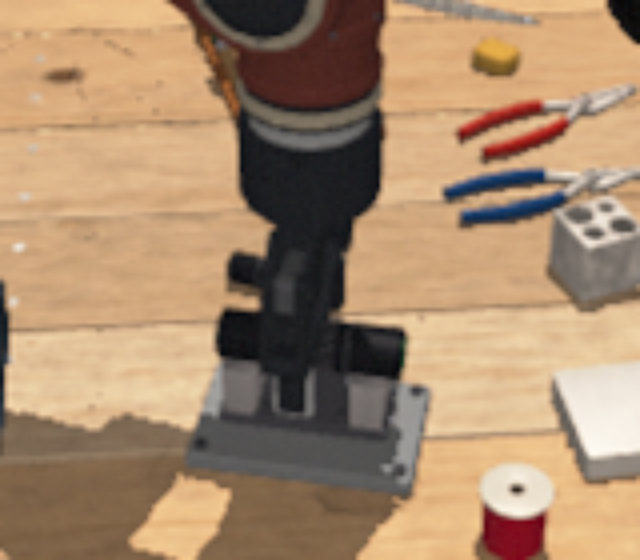

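```bash
python3 -m inch '[[[0,-0.6,0.6,0,0.5],[0,-0.6,0.6,0,0.5],[0,-0.6,0.6,0,0.5],[0,-0.6,0.6,0,0.5],[0,-0.6,0.6,0,0.3],[0,-0.6,0.6,0,0.2],[0,-0.6,0.6,0,0.1],[0,-0.6,0.6,0,0],[0,-0.6,0.6,0,0],[0,-0.6,0.6,0,0],[0,-0.6,0.6,0,0],[0,-0.6,0.6,0,0]]]'; python3 go.py .529 -.2325 .12 -15
```

```text
time: 3.0
eef_pos: [0.5306, -0.2317, 0.1221]
tool_rot: [[0.965, -0.262, 0.003], [-0.262, -0.965, 0.004], [0.002, -0.005, -1.0]]
wrist_force: [1.8, 7.6, 5.5]
opening: 0.0281
t 3.0 pos [ 0.5306 -0.2317  0.1221] yaw -15.2 tilt [ 0.003  0.004 -1.   ] F [1.78 7.55 5.55] open 0.0281 j6 1.29
shift [-1.3  1.2  2.1] turn -0.2
```

```bash
python3 -m inch '[[[0,0,-5,0,0],[0,0,-15,0,0],[0,0,-35,0,0],[0,0,-65,0,0],[0,0,-95,0,0],[0,0,-115,0,0],[0,0,-120,0,0],[0,0,-120,0,0],[0,0,-120,0,0]]]'; python3 go.py .55 .1134 .24 11.2
python3 - <<'E'
from h import *
p,d=ctrl.grab_frame("side"); cv2.imwrite("pics/s3.png",cv2.resize(p[100:290,150:350,::-1],None,fx=3,fy=3))
E
```

```text
time: 3.75
eef_pos: [0.5296, -0.232, 0.2411]
tool_rot: [[0.965, -0.262, 0.002], [-0.262, -0.965, 0.005], [0.0, -0.005, -1.0]]
wrist_force: [0.2, 0.3, -2.2]
opening: 0.0281
t 3.75 pos [ 0.5296 -0.232   0.2411] yaw -15.2 tilt [ 0.002  0.005 -1.   ] F [ 0.19  0.34 -2.17] open 0.0281 j6 1.29
shift [ -71.  -338.7    2.7] turn -26.4
```

View pics/s3.png

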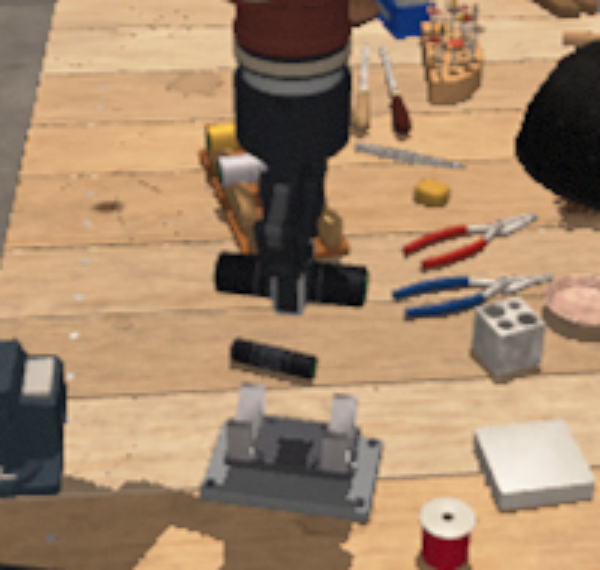

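```bash
python3 -m inch '[[[-7,-33,0,-3,0],[-14,-66,0,-6,0],[-22,-102,0,-8,0],[-29,-138,1,-11,0],[-37,-174,1,-14,0],[-44,-210,2,-17,0],[-52,-246,2,-20,0],[-59,-280,2,-22,0],[-65,-308,2.7,-24,0],[-69,-328,2.7,-26,0],[-71,-338,2.7,-26.4,0],[-71,-338.7,2.7,-26.4,0],[-71,-338.7,2.7,-26.4,0],[-71,-338.7,2.7,-26.4,0]]]'; python3 go.py .55 .1134 .13 11.2
python3 - <<'E'
from h import *
from m2 import *
for n,b in(("top",(140,140,266,200)),("side",(170,100,200,160))):
    p,d=ctrl.grab_frame(n); np.save(f"pics/{n}4.npy",d);cv2.imwrite(f"pics/{n}4.png",p[...,::-1]);x,y,w,h=b
    cv2.imwrite(f"pics/{n}4z.png",cv2.resize(p[y:y+h,x:x+w,::-1],(400,300)))
cv2.imwrite("pics/c4.png",np.hstack([cv2.imread("pics/top4z.png"),cv2.imread("pics/side4z.png")]))
t=cv2.imread("pics/top4.png")
sil("top",t,(285,182,50,55),grf,.009,"base")
E
```

```text
time: 4.97
eef_pos: [0.5494, 0.1126, 0.2384]
tool_rot: [[0.981, 0.193, -0.001], [0.193, -0.981, 0.005], [-0.0, -0.005, -1.0]]
wrist_force: [-0.1, -0.2, -1.3]
opening: 0.0285
t 4.97 pos [0.5494 0.1126 0.2384] yaw 11.1 tilt [-0.001  0.005 -1.   ] F [-0.08 -0.19 -1.32] open 0.0285 j6 1.44
shift [ 8.000e-01 -1.000e-01  1.084e+02] turn -0.1
top base px [308.4 207.5] rect [24.7 38. ] C [ 530.  -231.3    9. ] len 129.9 yaw -15.1
```

View pics/c4.png

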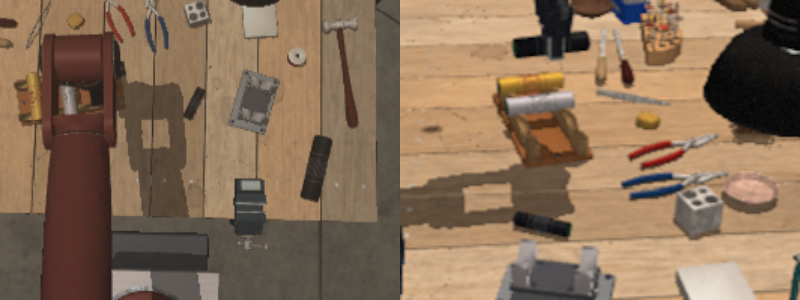

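```bash
cat > ov.py <<'E'
from h import *
def fr(c,yaw,x,y,z):
    a=np.radians(yaw);return [c[0]+x*np.cos(a)-y*np.sin(a),c[1]+x*np.sin(a)+y*np.cos(a),z]
def draw(n,f,box,s,polys,out):
    im=cv2.imread(f);x,y,w,h=box;im=cv2.resize(im[y:y+h,x:x+w],None,fx=s,fy=s,interpolation=cv2.INTER_CUBIC)
    for P,col in polys:
        q=np.array([(proj(n,p)-[x,y]+.5)*s for p in P]);cv2.polylines(im,[np.int32(q.round())],False,col,1)
    cv2.imwrite(out,im)
def profile(c,yaw,x,zt,za,hw,top):
    return [fr(c,yaw,x,-hw,zt),fr(c,yaw,x,-(zt-za),zt),fr(c,yaw,x,0,za),fr(c,yaw,x,zt-za,zt),fr(c,yaw,x,hw,zt)]
E
python3 - <<'E'
from ov import *
c=(.536,.184);v=(.530,-.2313)
P=[]
for g in(-.072,):
    cc=fr(c,11.2,0,g,0)
    for x in(-.043,-.029,.029,.043): P.append((profile(cc,11.2,x,.040,.0228,.03,0),(0,255,0)))
P.append(([fr(c,11.2,a*.052,b*.118,.010) for a,b in((1,1),(1,-1),(-1,-1),(-1,1),(1,1))],(255,0,0)))
draw("side","pics/side4.png",(210,130,70,65),6,P,"pics/o1.png")
P=[]
for x in(-.045,-.027,.027,.045): P.append((profile(v,-15.1,x,.065,.0468,.027,0),(0,255,0)))
P.append(([fr(v,-15.1,a*.065,b*.042,.012) for a,b in((1,1),(1,-1),(-1,-1),(-1,1),(1,1))],(255,0,0)))
draw("side","pics/side4.png",(210,215,75,65),6,P,"pics/o2.png")
a,b=cv2.imread("pics/o1.png"),cv2.imread("pics/o2.png")
cv2.imwrite("pics/o.png",cv2.resize(np.hstack([a,b]),None,fx=.9,fy=.9))
E
```

```text
(no output)
```

View pics/o.png

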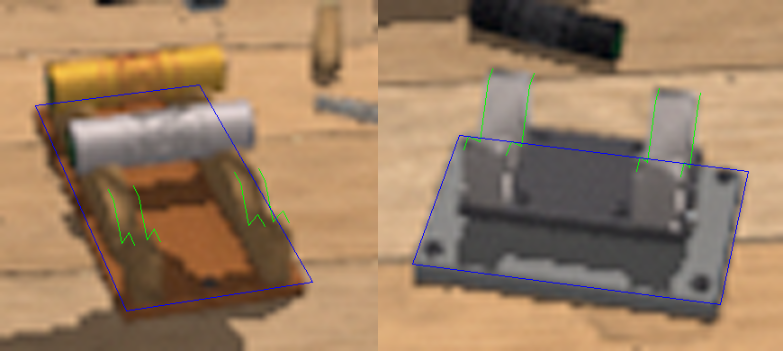

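Run:
```python
from ov import *
draw("side","pics/side4.png",(212,136,60,56),13,[],"pics/o1.png")
draw("top","pics/top0.png",(145,178,85,50),9,[],"pics/o3.png")
c=(.536,.184);
for g in (-.072,):
  for x in(-.043,-.029,.029,.043):
    for y in (-.0172,0,.0172):
      p=fr(fr(c,11.2,0,g,0),11.2,x,y,.04 if y else .0228)
      print(x,y,((proj("side",p)-[212,136]+.5)*13).round(),((proj("top",p)-[145,178]+.5)*9).round())
```

```text
-0.043 -0.0172 [283. 481.] [618. 289.]
-0.043 0 [267. 508.] [576. 301.]
-0.043 0.0172 [248. 405.] [526. 304.]
-0.029 -0.0172 [345. 473.] [612. 251.]
-0.029 0 [327. 499.] [570. 264.]
-0.029 0.0172 [308. 397.] [520. 267.]
0.029 -0.0172 [594. 437.] [588.  98.]
0.029 0 [572. 464.] [546. 112.]
0.029 0.0172 [552. 363.] [496. 113.]
0.043 -0.0172 [654. 429.] [582.  61.]
0.043 0 [631. 456.] [540.  75.]
0.043 0.0172 [611. 355.] [490.  76.]
```

View pics/o1.png

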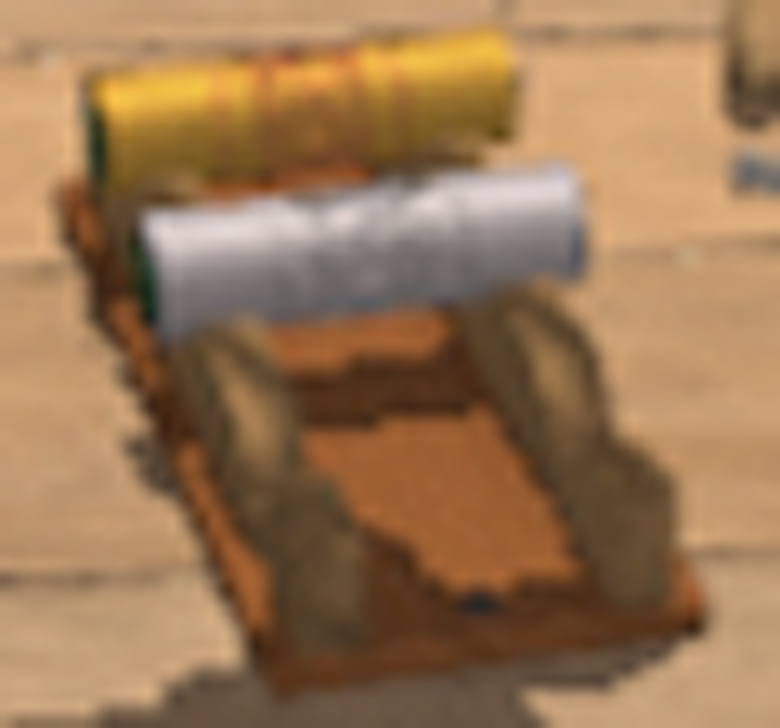

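View pics/o3.png

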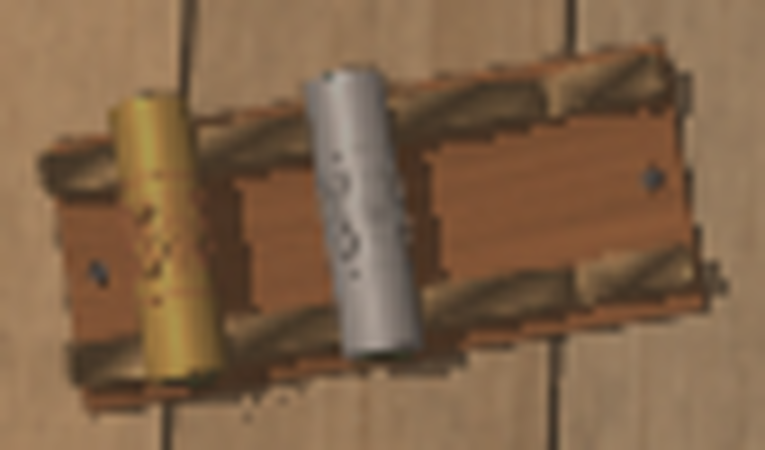

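```bash
python3 -m inch '[[[0.8,0,30,0,0],[0.8,0,60,0,0],[0.8,0,90,0,0],[0.8,0,110,0,0],[0.8,0,120,0,0],[0.8,0,125,0,0],[0.8,0,125,0,0],[0.8,0,125,0,0]]]'; python3 go.py .55 .1134 .098 11.2
```

```text
time: 5.73
eef_pos: [0.5513, 0.113, 0.1153]
tool_rot: [[0.981, 0.192, 0.002], [0.192, -0.981, 0.005], [0.003, -0.005, -1.0]]
wrist_force: [0.1, 0.1, -0.8]
opening: 0.0282
t 5.73 pos [0.5513 0.113  0.1153] yaw 11.0 tilt [ 0.002  0.005 -1.   ] F [ 0.05  0.07 -0.79] open 0.0282 j6 1.44
shift [-1.2 -0.6 17.3] turn -0.2
```

```bash
python3 -m inch '[[[-1.2,-0.6,5,0,0],[-1.2,-0.6,10,0,0],[-1.2,-0.6,13,0,0],[-1.2,-0.6,15,0,0],[-1.2,-0.6,16,0,0],[-1.2,-0.6,16,0,0]]]'; python3 go.py .55 .1134 .098 11.2
```

```text
time: 6.23
eef_pos: [0.5501, 0.1135, 0.1]
tool_rot: [[0.982, 0.191, 0.001], [0.191, -0.981, 0.005], [0.002, -0.005, -1.0]]
wrist_force: [-2.9, -1.1, 4.2]
opening: 0.028
t 6.23 pos [0.5501 0.1135 0.1   ] yaw 11.0 tilt [ 0.001  0.005 -1.   ] F [-2.92 -1.11  4.24] open 0.028 j6 1.44
shift [-0.1  0.1  2. ] turn -0.2
```

```bash
python3 -m inch '[[[0,0,1.5,0,0],[0,0,2,0,0],[0,0,2,0,0]]]'; python3 go.py .55 .1134 .098 11.2
```

```text
time: 6.48
eef_pos: [0.5502, 0.1135, 0.0999]
tool_rot: [[0.981, 0.192, -0.0], [0.192, -0.981, 0.005], [0.001, -0.005, -1.0]]
wrist_force: [-7.4, -0.8, 11.9]
opening: 0.0281
t 6.48 pos [0.5502 0.1135 0.0999] yaw 11.0 tilt [-0.     0.005 -1.   ] F [-7.38 -0.79 11.89] open 0.0281 j6 1.44
shift [-0.3  0.1  1.9] turn -0.2
```

```bash
python3 -m inch '[[[0,0,0.3,0,0.45],[0,0,0.3,0,0.55],[0,0,0.3,0,0.6],[0,0,0.3,0,0.6],[0,0,0.3,0,0.6]]]'; python3 go.py .55 .1134 .098 11.2
python3 - <<'E'
from h import *
p,d=ctrl.grab_frame("side"); cv2.imwrite("pics/s5.png",cv2.resize(p[100:220,190:310,::-1],None,fx=5,fy=5))
E
```

```text
time: 6.9
eef_pos: [0.5502, 0.1135, 0.0994]
tool_rot: [[0.981, 0.192, -0.0], [0.192, -0.981, 0.005], [0.001, -0.005, -1.0]]
wrist_force: [0.0, -0.9, 0.5]
opening: 0.051
t 6.9 pos [0.5502 0.1135 0.0994] yaw 11.0 tilt [-0.     0.005 -1.   ] F [ 0.03 -0.88  0.51] open 0.051 j6 1.44
shift [-0.2  0.1  1.4] turn -0.2
```

View pics/s5.png

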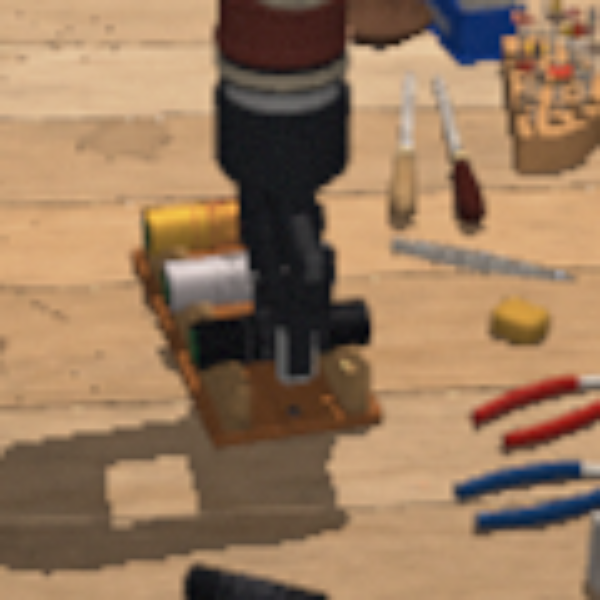

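```bash
python3 -m inch '[[[0,0,-10,0,0.6],[0,0,-40,0,0.6],[0,0,-80,0,0.6],[0,0,-100,0,0.6],[0,0,-100,0,0.6],[0,0,-100,0,0.6]]]'; python3 go.py .5235 .2555 .19 11.2
python3 - <<'E'
from h import *
p,d=ctrl.grab_frame("side"); cv2.imwrite("pics/s6f.png",p[...,::-1]);cv2.imwrite("pics/s6.png",cv2.resize(p[100:220,190:310,::-1],None,fx=5,fy=5))
E
```

```text
time: 7.45
eef_pos: [0.5513, 0.1131, 0.202]
tool_rot: [[0.981, 0.192, 0.004], [0.192, -0.981, 0.005], [0.005, -0.004, -1.0]]
wrist_force: [-0.7, 0.3, -1.1]
opening: 0.0512
t 7.45 pos [0.5513 0.1131 0.202 ] yaw 11.0 tilt [ 0.004  0.005 -1.   ] F [-0.66  0.28 -1.06] open 0.0512 j6 1.44
shift [  -0.  -145.    12.6] turn -0.2
```

View pics/s6.png

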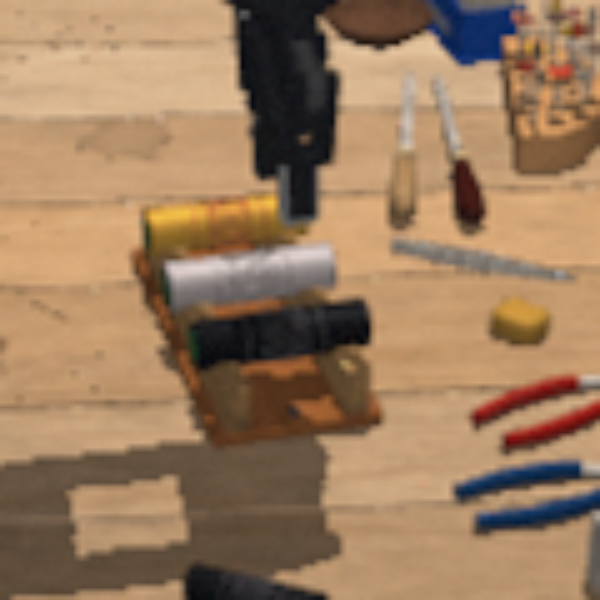

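```bash
python3 -m inch '[[[0,-30,0,0,0.6],[0,-65,0,0,0.6],[0,-100,0,0,0.6],[0,-130,0,0,0.6],[-1,-142,0,0,0.6],[-1,-144.5,0,0,0.6],[-1,-144.5,0,0,0.6],[-1,-144.5,0,0,0.6]]]'; python3 go.py .5225 .255 .0985 11.2
python3 - <<'E'
from h import *
p,d=ctrl.grab_frame("side"); cv2.imwrite("pics/s7.png",cv2.resize(p[80:200,190:310,::-1],None,fx=5,fy=5))
E
```

```text
time: 8.17
eef_pos: [0.5213, 0.2536, 0.1995]
tool_rot: [[0.982, 0.191, -0.001], [0.191, -0.982, 0.004], [-0.001, -0.004, -1.0]]
wrist_force: [0.3, 0.6, -0.6]
opening: 0.051
t 8.17 pos [0.5213 0.2536 0.1995] yaw 11.0 tilt [-0.001  0.004 -1.   ] F [ 0.32  0.57 -0.59] open 0.051 j6 1.7
shift [  1.5  -0.7 101. ] turn -0.2
```

View pics/s7.png

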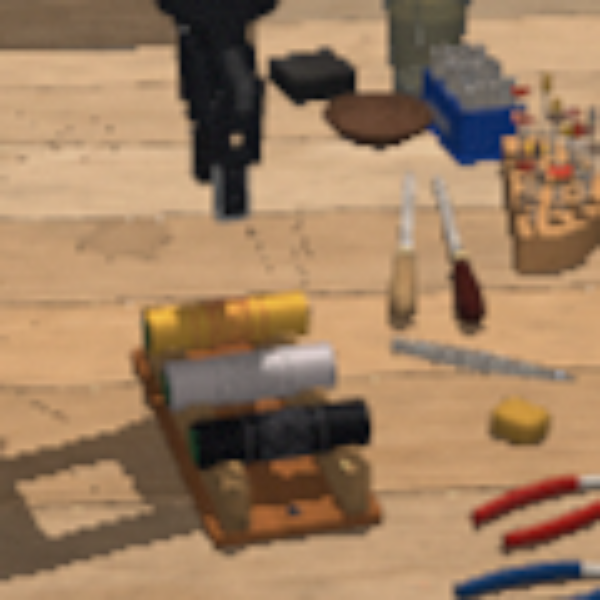

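```bash
python3 -m inch '[[[1,-0.7,25,0,0.65],[1,-0.7,55,0,0.65],[1,-0.7,80,0,0.65],[1,-0.7,93,0,0.65],[1,-0.7,99,0,0.65],[1,-0.7,100.5,0,0.65],[1,-0.7,100.5,0,0.65]]]'; python3 go.py .5225 .255 .0985 11.2
```

```text
time: 8.8
eef_pos: [0.5231, 0.2544, 0.1001]
tool_rot: [[0.982, 0.19, 0.0], [0.19, -0.982, 0.004], [0.001, -0.004, -1.0]]
wrist_force: [0.2, -1.0, 1.1]
opening: 0.0556
t 8.8 pos [0.5231 0.2544 0.1001] yaw 10.9 tilt [ 0.     0.004 -1.   ] F [ 0.21 -1.01  1.07] open 0.0556 j6 1.7
shift [-0.5 -0.7  1.6] turn -0.3
```

```bash
python3 -m inch '[[[0,-0.6,1,0,0.5],[0,-0.6,1,0,0.4],[0,-0.6,1,0,0.3],[0,-0.6,1,0,0.2],[0,-0.6,1,0,0],[0,-0.6,1,0,0],[0,-0.6,1,0,0],[0,-0.6,1,0,0],[0,-0.6,1,0,0]]]'; python3 go.py .5225 .255 .0985 11.2
```

```text
time: 9.55
eef_pos: [0.5242, 0.2553, 0.1011]
tool_rot: [[0.982, 0.19, 0.003], [0.19, -0.982, 0.005], [0.004, -0.004, -1.0]]
wrist_force: [-0.1, -1.1, 6.0]
opening: 0.0282
t 9.55 pos [0.5242 0.2553 0.1011] yaw 10.9 tilt [ 0.003  0.005 -1.   ] F [-0.14 -1.08  5.99] open 0.0282 j6 1.7
shift [-1.8 -0.   2.6] turn -0.3
```

```bash
python3 -m inch '[[[0,0,-5,0,0],[0,0,-20,0,0],[0,0,-50,0,0],[0,0,-85,0,0],[0,0,-115,0,0],[0,0,-130,0,0],[0,0,-135,0,0],[0,0,-135,0,0],[0,0,-135,0,0]]]'; python3 go.py .5305 -.231 .24 -15.1
python3 - <<'E'
from h import *
p,d=ctrl.grab_frame("side"); cv2.imwrite("pics/s8.png",cv2.resize(p[60:200,180:320,::-1],None,fx=4,fy=4))
E
```

```text
time: 10.3
eef_pos: [0.5231, 0.2544, 0.2347]
tool_rot: [[0.982, 0.19, 0.001], [0.19, -0.982, 0.004], [0.002, -0.004, -1.0]]
wrist_force: [-0.8, 0.2, -2.2]
opening: 0.0285
t 10.3 pos [0.5231 0.2544 0.2347] yaw 10.9 tilt [ 0.001  0.004 -1.   ] F [-0.82  0.18 -2.2 ] open 0.0285 j6 1.7
shift [-84.9 478.   -7.4] turn 26.0
```

View pics/s8.png

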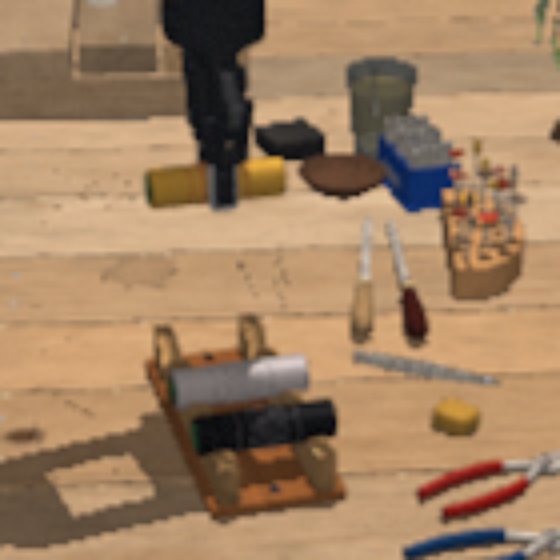

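```bash
python3 -m inch '[[[-5,30,0,2,0],[-12,65,-1,4,0],[-18,101,-2,6,0],[-25,140,-3,8,0],[-32,179,-4,10,0],[-39,218,-4,12,0],[-46,257,-5,14,0],[-53,296,-6,16,0],[-60,335,-7,18,0],[-67,374,-7.4,20.5,0],[-73,410,-7.4,22.5,0],[-78,440,-7.4,24,0],[-82,463,-7.4,25.2,0],[-84.5,475,-7.4,26,0],[-84.9,478,-7.4,26,0],[-84.9,478,-7.4,26,0],[-84.9,478,-7.4,26,0]]]'; python3 go.py .5305 -.231 .135 -15.1
```

```text
time: 11.77
eef_pos: [0.5299, -0.2299, 0.2383]
tool_rot: [[0.966, -0.259, -0.002], [-0.259, -0.966, 0.006], [-0.003, -0.005, -1.0]]
wrist_force: [0.9, 0.4, -0.9]
opening: 0.028
t 11.77 pos [ 0.5299 -0.2299  0.2383] yaw -15.0 tilt [-0.002  0.006 -1.   ] F [ 0.87  0.44 -0.93] open 0.028 j6 1.29
shift [  1.1   1.5 103.3] turn 0.1
```

```bash
python3 -m inch '[[[1,1,25,0,0],[1,1,55,0,0],[1,1,80,0,0],[1,1,95,0,0],[1,1,101,0,0],[1,1,103,0,0],[1,1,103,0,0],[1,1,103,0,0]]]'; python3 go.py .5305 -.231 .124 -15.1
python3 - <<'E'
from h import *
p,d=ctrl.grab_frame("side"); cv2.imwrite("pics/s9.png",cv2.resize(p[160:290,190:310,::-1],None,fx=4,fy=4))
E
```

```text
time: 12.43
eef_pos: [0.5315, -0.2305, 0.137]
tool_rot: [[0.966, -0.258, 0.001], [-0.258, -0.966, 0.004], [-0.0, -0.004, -1.0]]
wrist_force: [-0.6, 0.3, -0.6]
opening: 0.0284
t 12.43 pos [ 0.5315 -0.2305  0.137 ] yaw -14.9 tilt [ 0.001  0.004 -1.   ] F [-0.62  0.33 -0.64] open 0.0284 j6 1.29
shift [-0.8  0.8 13. ] turn 0.2
```

View pics/s9.png

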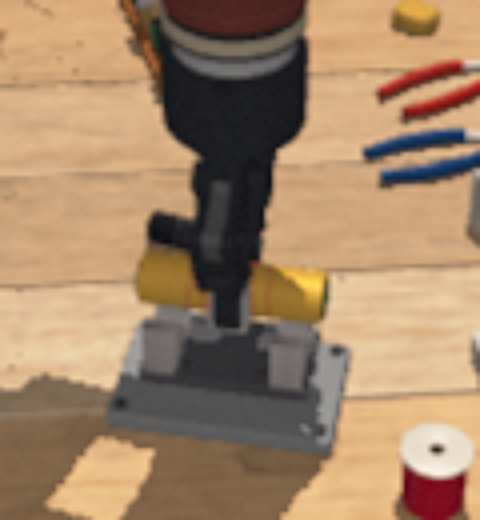

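```bash
python3 -m inch '[[[-0.8,0.6,4,0,0],[-0.8,0.6,8,0,0],[-0.8,0.6,10,0,0],[-0.8,0.6,11,0,0],[-0.8,0.6,11.5,0,0],[-0.8,0.6,11.5,0,0]]]'; python3 go.py .5305 -.231 .124 -15.1
```

```text
time: 12.98
eef_pos: [0.5306, -0.231, 0.1257]
tool_rot: [[0.966, -0.258, 0.001], [-0.258, -0.966, 0.004], [-0.0, -0.004, -1.0]]
wrist_force: [-0.0, 1.0, -0.3]
opening: 0.028
t 12.98 pos [ 0.5306 -0.231   0.1257] yaw -15.0 tilt [ 0.001  0.004 -1.   ] F [-0.04  0.97 -0.34] open 0.028 j6 1.29
shift [-0.1  0.1  1.7] turn 0.1
```

```bash
python3 -m inch '[[[0,0,1,0,0],[0,0,1.5,0,0],[0,0,1.5,0,0]]]'; python3 go.py .5305 -.231 .124 -15.1
python3 -m inch '[[[0,0,1,0,0],[0,0,1,0,0],[0,0,1,0,0]]]'; python3 go.py .5305 -.231 .124 -15.1
```

```text
time: 13.23
eef_pos: [0.5309, -0.2309, 0.1247]
tool_rot: [[0.966, -0.258, 0.001], [-0.258, -0.966, 0.005], [0.0, -0.005, -1.0]]
wrist_force: [-1.4, 2.4, 3.8]
opening: 0.0281
t 13.23 pos [ 0.5309 -0.2309  0.1247] yaw -15.0 tilt [ 0.001  0.005 -1.   ] F [-1.36  2.35  3.75] open 0.0281 j6 1.29
shift [-0.3  0.2  0.7] turn 0.1
time: 13.48
eef_pos: [0.531, -0.2308, 0.124]
tool_rot: [[0.966, -0.258, 0.002], [-0.258, -0.966, 0.005], [0.001, -0.005, -1.0]]
wrist_force: [-1.3, 2.5, 3.5]
opening: 0.0281
t 13.48 pos [ 0.531  -0.2308  0.124 ] yaw -15.0 tilt [ 0.002  0.005 -1.   ] F [-1.34  2.52  3.53] open 0.0281 j6 1.29
shift [-0.5  0.4 -0. ] turn 0.1
```

```bash
python3 -m inch '[[[0,0,0,0,0.45],[0,0,0,0,0.6],[0,0,0,0,0.75],[0,0,0,0,0.75],[0,0,0,0,0.75]]]'; python3 go.py .5305 -.231 .175 -15.1
python3 -m inch '[[[0,0,-10,0,0.75],[0,0,-25,0,0.75],[0,0,-40,0,0.75],[0,0,-50,0,0.75],[0,0,-50,0,0.3],[0,0,-50,0,0],[0,0,-50,0,0],[0,0,-50,0,0],[0,0,-50,0,0],[0,0,-50,0,0],[0,0,-50,0,0],[0,0,-50,0,0]]]'; python3 go.py .5305 -.231 .165 -15.1
python3 - <<'E'
from m2 import *
p,d=ctrl.grab_frame("side"); cv2.imwrite("pics/s10f.png",p[...,::-1]);cv2.imwrite("pics/s10.png",cv2.resize(p[160:290,190:310,::-1],None,fx=4,fy=4))
s=cv2.imread("pics/s10f.png")
sil("side",s,(215,220,65,32),lambda h:(h[...,0]>17)&(h[...,0]<33)&(h[...,1]>170),.068,"brass")
E
```

```text
time: 13.9
eef_pos: [0.5309, -0.2309, 0.1237]
tool_rot: [[0.966, -0.258, 0.002], [-0.258, -0.966, 0.005], [0.0, -0.005, -1.0]]
wrist_force: [0.1, 0.5, 0.3]
opening: 0.0641
t 13.9 pos [ 0.5309 -0.2309  0.1237] yaw -15.0 tilt [ 0.002  0.005 -1.   ] F [0.06 0.54 0.29] open 0.0641 j6 1.29
shift [ -0.4  -0.  -51.3] turn 0.1
time: 14.9
eef_pos: [0.5307, -0.2311, 0.1734]
tool_rot: [[0.966, -0.258, 0.001], [-0.258, -0.966, 0.005], [-0.0, -0.005, -1.0]]
wrist_force: [-0.2, -0.5, 0.5]
opening: 0.0
t 14.9 pos [ 0.5307 -0.2311  0.1734] yaw -15.0 tilt [ 0.001  0.005 -1.   ] F [-0.2  -0.49  0.54] open 0.0 j6 1.29
shift [-0.2  0.   8.4] turn 0.1
side brass px [259.4 236.8] rect [11.4 21.5] C [ 556.1 -236.7   68. ] len 48.3 yaw -13.2
```

View pics/s10.png

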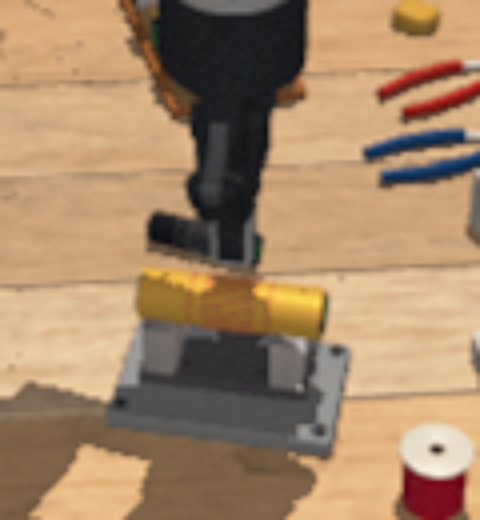

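```bash
python3 -m inch '[[[0,0,8,0,0],[0,0,14,0,0],[0,0,16,0,0],[0,0,17,0,0],[0,0,17,0,0],[0,0,17,0,0]]]'; python3 go.py .5305 -.231 .1505 -15.1
python3 -m inch '[[[0,0,1,0,0],[0,0,2,0,0],[0,0,2,0,0],[0,0,2,0,0]]]'; python3 go.py .5305 -.231 .1505 -15.1
```

```text
time: 15.45
eef_pos: [0.5309, -0.2311, 0.1564]
tool_rot: [[0.966, -0.258, 0.002], [-0.258, -0.966, 0.005], [0.0, -0.005, -1.0]]
wrist_force: [-0.2, -0.2, 0.4]
opening: -0.0003
t 15.45 pos [ 0.5309 -0.2311  0.1564] yaw -15.0 tilt [ 0.002  0.005 -1.   ] F [-0.2  -0.15  0.42] open -0.0003 j6 1.29
shift [-0.4  0.1  5.9] turn 0.1
time: 15.78
eef_pos: [0.5312, -0.2312, 0.1551]
tool_rot: [[0.966, -0.258, 0.002], [-0.258, -0.966, 0.004], [0.001, -0.005, -1.0]]
wrist_force: [-1.1, 0.1, 3.7]
opening: 0.0003
t 15.78 pos [ 0.5312 -0.2312  0.1551] yaw -15.0 tilt [ 0.002  0.004 -1.   ] F [-1.13  0.05  3.66] open 0.0003 j6 1.29
shift [-0.7 -0.   4.6] turn 0.1
```

```bash
python3 -m inch '[[[0,0,2,0,0],[0,0,3,0,0],[0,0,4,0,0],[0,0,4.5,0,0],[0,0,4.5,0,0],[0,0,4.5,0,0]]]'; python3 go.py .5305 -.231 .1505 -15.1
```

```text
time: 16.28
eef_pos: [0.5313, -0.2312, 0.1513]
tool_rot: [[0.966, -0.258, 0.002], [-0.258, -0.966, 0.004], [0.001, -0.005, -1.0]]
wrist_force: [-3.2, -0.2, 7.0]
opening: -0.0002
t 16.28 pos [ 0.5313 -0.2312  0.1513] yaw -15.0 tilt [ 0.002  0.004 -1.   ] F [-3.21 -0.18  6.99] open -0.0002 j6 1.29
shift [-0.9 -0.   0.8] turn 0.1
```

```bash
python3 -m inch '[[[-0.4,0,1,0,0],[-0.4,0,1.8,0,0],[-0.4,0,2,0,0],[-0.4,0,2,0,0],[-0.4,0,2,0,0],[-0.4,0,2,0,0]]]'; python3 go.py .5305 -.231 .1505 -15.1
python3 - <<'E'
from h import *
p,d=ctrl.grab_frame("side"); cv2.imwrite("pics/s11.png",cv2.resize(p[130:290,180:340,::-1],None,fx=3.7,fy=3.7))
E
```

```text
time: 16.78
eef_pos: [0.5313, -0.2313, 0.1504]
tool_rot: [[0.966, -0.258, 0.003], [-0.258, -0.966, 0.004], [0.002, -0.005, -1.0]]
wrist_force: [-3.0, 1.2, 7.1]
opening: 0.0003
t 16.78 pos [ 0.5313 -0.2313  0.1504] yaw -15.0 tilt [ 0.003  0.004 -1.   ] F [-3.02  1.18  7.13] open 0.0003 j6 1.29
shift [-0.8 -0.1 -0.1] turn 0.1
```

View pics/s11.png

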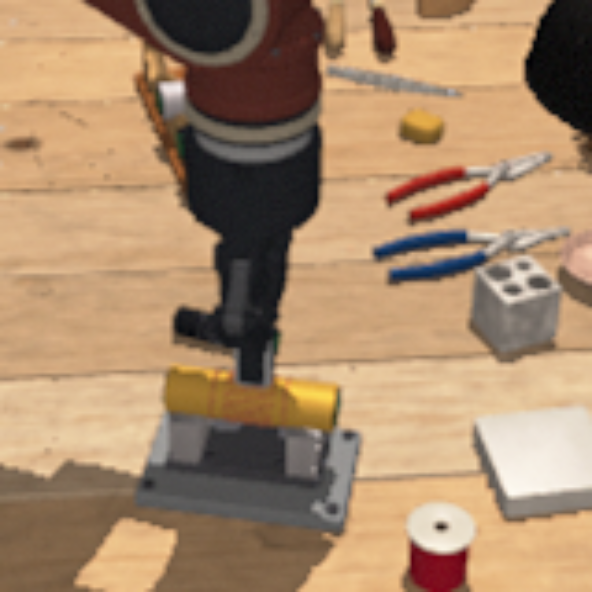

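```bash
python3 - <<'E'
from m2 import *
p,d=ctrl.grab_frame("top"); cv2.imwrite("pics/t12f.png",p[...,::-1]);cv2.imwrite("pics/t12.png",cv2.resize(p[120:290,130:350,::-1],None,fx=3,fy=3))
t=cv2.imread("pics/t12f.png")
sil("top",t,(176,180,20,45),silf,.044,"silver")
sil("top",t,(196,178,24,45),lambda h:h[...,2]<50,.044,"black")
E
python3 go.py .5305 -.231 .1505 -15.1
```

```text
top silver px [184.8 201. ] rect [ 8.5 30.9] C [536.6 182.7  44. ] len 103.3 yaw 11.9
top black px [208. 205.] rect [ 8. 14.] C [525.5 105.6  44. ] len 46.6 yaw 2.2
t 16.88 pos [ 0.5313 -0.2313  0.1504] yaw -15.0 tilt [ 0.003  0.004 -1.   ] F [-2.89  2.05  7.64] open 0.0004 j6 1.29
shift [-0.8 -0.1 -0.1] turn 0.1
```

View pics/t12.png

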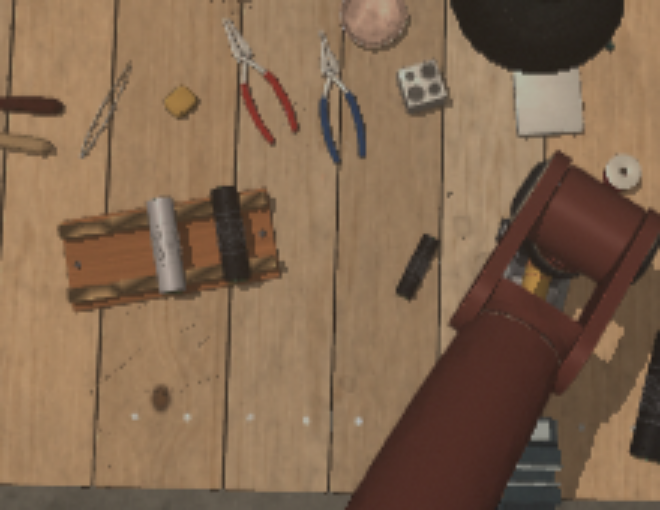

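Run:
```python
from m2 import *
t=cv2.imread("pics/t12f.png")
for v in(60,68): sil("top",t,(198,178,18,42),lambda h:(h[...,2]<v)&(h[...,1]<110),.044,"black")
```

```text
top black px [206.4 197.7] rect [ 9.2 31.7] C [549.8 111.9  44. ] len 106.1 yaw 11.2
top black px [206.2 196.1] rect [ 9.4 35.2] C [555.  112.7  44. ] len 117.8 yaw 11.2
```

```bash
python3 -c "
from cell import ctrl
print(ctrl.sign_off())"
```

```text
the job is handed in; nothing more can be done
None
```

I laid the black barrel back in the rack's empty end groove and laid the brass barrel in the V-block. It is now pressed down from above with the shut fingertips, and I handed the job in at about 16.9 s like that.

My last checks:
- **Brass barrel:** before pressing, its outline in the side view matched that of the black barrel when it lay in the V. The colour-mask fit on that view was broken up by the knurling, so this was judged by eye.
- **Press:** the fingertips met the barrel at TCP z of about 0.155 to 0.156 m and hold at 0.1504 m, so the saddle is down roughly 5 mm. The upward force is 7 to 7.6 N. About 3 N of drag lies mostly along the V and about 1 N across it. I worked out the flank loads from these readings; I could not measure them directly.
- **Black barrel:** it was let go and lies in groove_0, measured at (0.550, 0.112) m with yaw 11.2°. I expected (0.550, 0.113) m with yaw about 11.2°. One early mask caught only part of the barrel, and a looser one over-reached the barrel's length; I set both aside.
- **Silver barrel:** it measures within 0.3 mm of where it started.
- **Bystanders:** the wax lump, tweezers, dapping cube and spool look unmoved in the last pictures, but I did not measure them.

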